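# Lay out the priming kit and the painting kit for two masks

## Robot

A 6-joint arm with a two-finger parallel gripper is mounted at the origin on the work surface. World frame = base frame: x ahead of the robot, y to its left, z up, the work surface at z = 0. Lengths are in m, angles in rad, forces in N, time in s.
With the tool pointing down it reaches from about 0.2 to 0.875 m from the base axis. Payload 3.4 kg.
Tool frame: the origin (TCP) lies between the finger pads; the fingertips stand 11 mm ahead of it and the grasp point (between the pads) lies 8 mm behind it; z points along the fingers, y is the line along which they close (so a half turn about z gives the same grasp; the last joint's range is limited). The gripper opens to 94 mm and grips with 3 to 60 N. Pads are 16 mm wide; open, the fingers measure 119 mm over their backs; the gripper's body (75 mm by 177 mm) begins 78 mm behind the grasp point.
Start: joints at [-1.26, 0.276, 1.505, -0, 1.361, -0.121], TCP at [0.241, -0.522, 0.216] pointing down, gripper open.
Joint ranges: [-2.89, 2.89], [-0.75, 2.08], [0.22, 2.7], [-1.18, 4.32], [0.11, 2.71], [-2.7, 2.7]. Speed limits (rad/s): [2.57, 2.57, 3.14, 3.14, 3.14, 3.14].

## Interface

Orientations are given as a unit quaternion [w, x, y, z].
In Python, from bench import robot, get_image, finish_job gives the robot as it stands.
- The arm moves only by the shell command python3 -m pendant 'ROWS'. ROWS is JSON, a list of rows, each an object of numbers: "gripper": the opening, from 0 (shut) to 1 (fully open); "x", "y", "z": the shift along the tool's x, y, z in units of 0.15 m (1.0 is 0.15 m); "spin": the turn about the tool's z in units of pi/2 rad (1.0 is pi/2 rad). A call has 1 to 8 rows; each row is the pose to reach, as a shift and turn from the pose commanded when the call began, along the tool's axes at that moment; what a row does not reach only later rows make up. A row lasts 1/10 s, in which the tool goes at most 50 mm and 8.59 degrees, less where a joint would pass 70% of its speed; a pose out of reach is approached as far as the arm can. A call with a number of a shift or a turn outside -1 to 1 is refused whole. A call with a gripper value outside its range is refused whole. The fingers move at their own pace and stop on an object; the grip force is fixed at half the most. Time passes only in rows, so rows that repeat a pose let the fingers close. It gives the time, the measured TCP pose, the force, the opening and the grip force at its end, in the units of the state.
- robot.get_obs(): the state, without advancing time (a new reading comes with each control period).
- get_image(name): name is "side" or "top"; returns a dict with "frame" (420x560x3 uint8, red, green, blue), "camera_matrix" (3x3 intrinsics, pixels), "k1" (the pictures are not rectified: a ray, as slopes to the right and down, at radius r is drawn at 1 + k1 r^2 times it, then the intrinsics apply), "R" (3x3) and "t" (3): a world point X has camera coordinates R X + t. Camera axes: x right, y down, z forward; pixel columns grow to the right and rows downward; lengths in m; the calibration is good to about 2 mm. A picture is of the moment at which its call begins. There is no depth.
- finish_job(): hands the job in; it is judged then, once.
The state is a dict: "clock": time; "qpos": joint angles; "qvel": joint speeds; "effort": joint torques, N m; "eef_pos": TCP position; "ee_rot": TCP orientation; "force": force on the tool from outside, world axes, zero at the start; "wrist_torque": the same for the moment, N m; "grip_width": finger opening in m; "grasp_force": force on a finger pad.
Only numpy, scipy, OpenCV 4.12 (cv2) and the standard library are available. Lean on these libraries where they do the work, as an engineer would, in place of code of your own. Each camera call takes 0.05 s, during which the arm holds its last target. There are 200 camera calls.

## Task

Make up the kits for the two masks from the stock on the table. The oval, long-nosed mask is to be sanded and primed: put the big jar (standing), the cork sanding block (lying flat) and the flat brush (lying flat) on the floor of the open front bay of its tray. The round mask with the ears is to be painted: stand the small pot in the front bay of its tray and press the round brush by its handle down into that tray's two spring clips until it snaps fully home; leave the gourd and the mug where they stand.

Things in the scene. Friction and masses are not known exactly. Their poses are not given: they have to be found in the camera images.
- jar_center (a point): Big white screw-top jar, a cylinder 58 mm in diameter and 75 mm high, about 0.22 kg, standing on the table. Point: on its axis, half-way up. z is its axis.
- pot_center (a point): Small white lidded paint pot, 45 mm in diameter at the lid (its top 10 mm), 40 mm below it, 34 mm high, standing on the table. Point: on its axis, half-way up. z is its axis.
- block_center (a point): Cork sanding block 80 mm long (its x) by 45 mm wide (its y) by 30 mm high, lying flat. Point: its centre.
- flat_brush_grip (a point): Flat wide brush lying flat, 150 mm long along its x, 14 mm thick all along. Wooden handle 24 mm wide (y), ferrule and bristles 42 mm wide, towards its +x. Point: on the handle near the ferrule (about the balance point), half-way up: the handle's end is 63 mm behind it (-x), the ferrule begins 27 mm ahead (+x), the bristles end 87 mm ahead.
- round_brush_grip (a point): Round brush lying on its side, 150 mm long along its x, eight-sided wooden handle 14 mm thick (across flats), 107 mm long; brass ferrule and pointed bristles towards its +x. Point: on the brush's axis, at the middle of the handle, half-way up: the handle's end is 55 mm behind it (-x), the bristle tip 95 mm ahead (+x).
- tray_long: Plywood tray with the oval long-nosed mask fixed face up in its rear bay. 300 mm (x) by 210 mm (y), rim 20 mm high, 5 mm walls, floor 5 mm thick. Origin: centre of its underside; z up, x from the front bay to the mask, away from the robot. Front bay, empty: inside x from -145 to +27 mm, y from -100 to +100 mm, floor at z = 5 mm. The mask lies at x = 40 to 137 mm, up to 70 mm above the table.
- tray_round: An equal tray, same size and axes, with the round, eared mask fixed face up in its rear bay (at most 70 mm high) and a pair of brush clips fixed across the front of its front bay, their wooden foot from x = -110 to -74 mm, y = -59 to +59 mm. The bay's free floor is between the clips and the mask: x from -73 to +27 mm, y from -100 to +100 mm, floor at z = 5 mm.
- clips_mid (a point): Two spring clips in that tray, a mouth 28 mm wide. Point: axis of the seated handle, midway between the clips, 38 mm above the table; y along the handle, z up. Clips 18 mm wide at y = -38 and +38 mm, fingers free between, down to 28 mm below the point. Lips reach 22 mm above it. Push the handle straight down: force rises to 8-15 N, drops as it snaps onto its rigid seats. Bristles to either side.
- gourd: Small dried gourd, 72 mm in diameter, 80 mm high, standing loose; origin at the centre of its underside. To be left alone.
- mug: White mug, 72 mm in diameter, 80 mm high, with a handle reaching 37 mm out on its y side, standing loose; origin at the centre of its underside. To be left alone.
There are look-alikes about, which are no part of the job. What is shaped like the part that bears pot_center but black or red is not meant.

How it is judged:
At the end, for the whole second after the job is handed in: Jar upright, block and flat brush flat (0.15 rad) on the floor (5 mm) of the long-nosed mask's front bay; pot upright on the floor of the round mask's; round brush in its clips: within 4 mm of seated height, 5 mm sideways, 14 mm lengthways, 0.08 rad. All at rest (x of jar_center in the frame of tray_long between -0.125 and 0.008 m and y of jar_center in the frame of tray_long between -0.08 and 0.08 m and z of jar_center in the frame of tray_long between 0.0375 and 0.0475 m and angle between each of jar_center, pot_center's own z axis and vertical below 0.15 rad and x of block_center in the frame of tray_long between -0.13 and 0.013 m and y of block_center in the frame of tray_long between -0.085 and 0.085 m and z of block_center in the frame of tray_long between 0.015 and 0.025 m and angle between the z axis of each of block_center, flat_brush_grip and the z axis of tray_long, either way round below 0.15 rad and x of flat_brush_grip in the frame of tray_long between -0.14 and 0.022 m and y of flat_brush_grip in the frame of tray_long between -0.095 and 0.095 m and z of flat_brush_grip in the frame of tray_long between 0.007 and 0.017 m and x of pot_center in the frame of tray_round between -0.135 and 0.018 m and y of pot_center in the frame of tray_round between -0.09 and 0.09 m and z of pot_center in the frame of tray_round between 0.017 and 0.027 m and x of round_brush_grip in the frame of clips_mid between -0.005 and 0.005 m and y of round_brush_grip in the frame of clips_mid between -0.014 and 0.014 m and z of round_brush_grip in the frame of clips_mid between -0.004 and 0.004 m and angle between the x axis of round_brush_grip and the y axis of clips_mid, either way round below 0.08 rad and linear speed of each of jar, block, flat_brush, pot, round_brush below 0.02 m/s); the robot touches nothing.
It fails at once if the gourd or the mug is shifted by more than 25 mm or tipped over (distance of any of gourd, mug from where it was at the start of the episode above 0.025 m or angle between any of gourd, mug's own z axis and vertical above 0.5 rad).
It also fails if it takes over 141 s, if anything falls off the work surface, if the arm or the gripper's body presses on something with over 40 N, if the wrist force passes 120 N, or if a joint passes its speed limit or range.

## Working session

There is one attempt and no reset: what is moved stays moved. The work goes in short steps, Python scripts to look and compute and a shell command to move; the robot and the scene stay as the last step left them, time stands still between calls to the robot, and variables do not carry over. Pictures are saved under pics/ and viewed, at most 14 in all, crops included, and the job is handed in when it is done.

```bash
mkdir -p pics; ls
cat > h.py <<'E'
import numpy as np, cv2
from bench import robot, get_image, finish_job
def snap(name,fn=None):
    d=get_image(name)
    if fn: cv2.imwrite('pics/'+fn,d['frame'][:,:,::-1])
    return d
def ray(d,u,v):
    K=np.array(d['camera_matrix']);R=np.array(d['R']);t=np.array(d['t']);k=d['k1']
    p=np.array([(u-K[0,2])/K[0,0],(v-K[1,2])/K[1,1]]);s=p.copy()
    for _ in range(30): s=p/(1+k*(s@s))
    return -R.T@t, R.T@np.array([s[0],s[1],1])
def at(d,u,v,z):
    c,r=ray(d,u,v);return c+r*(z-c[2])/r[2]
def proj(d,X):
    K=np.array(d['camera_matrix']);c=np.array(d['R'])@np.array(X)+np.array(d['t'])
    s=c[:2]/c[2];s=s*(1+d['k1']*(s@s));return K[:2,:2]@s+K[:2,2]
E
python3 - <<'E'
from h import *
import pickle
np.set_printoptions(precision=4,suppress=True)
o=robot.get_obs();print({k:np.round(v,3) for k,v in o.items()})
D={n:snap(n,n+'0.png') for n in('top','side')}
pickle.dump(D,open('d0.pkl','wb'))
for n,d in D.items():print(n,d['camera_matrix'],d['k1'],d['R'],d['t'],ray(d,280,210)[0])
for n in D:
    im=cv2.imread(f'pics/{n}0.png');cv2.imwrite(f'pics/{n}0b.png',cv2.resize(im,(800,600),interpolation=cv2.INTER_CUBIC))
E
```

```text
pics
{'clock': np.float64(0.0), 'qpos': array([-1.26 ,  0.277,  1.506, -0.   ,  1.361, -0.121]), 'qvel': array([ 0.001, -0.001,  0.002, -0.   ,  0.   , -0.001]), 'effort': array([ -0.003, -40.459, -23.723,   0.07 ,   0.035,  -0.   ]), 'eef_pos': array([ 0.24 , -0.522,  0.216]), 'ee_rot': array([-0.001,  0.977,  0.214, -0.   ]), 'force': array([-0.962, -0.931, -0.298]), 'wrist_torque': array([-0.03 ,  0.033, -0.021]), 'grasp_force': np.float64(0.0), 'grip_width': np.float64(0.094)}
top [[474.1696   0.     285.2961]
 [  0.     474.1696 204.4718]
 [  0.       0.       1.    ]] -0.11902736634126121 [[ 0.0169 -0.9998  0.0083]
 [-0.9902 -0.0178 -0.1384]
 [ 0.1385 -0.0059 -0.9903]] [-0.0028  0.5356  1.1614] [0.3695 0.0136 1.2243]
side [[487.951    0.     283.7996]
 [  0.     487.951  210.3082]
 [  0.       0.       1.    ]] -0.13655682330079436 [[-0.9938 -0.1092 -0.0221]
 [-0.054   0.6455 -0.7618]
 [ 0.0974 -0.7559 -0.6474]] [0.5353 0.0829 1.1049] [0.4288 0.8402 0.7903]
```

View pics/top0b.png

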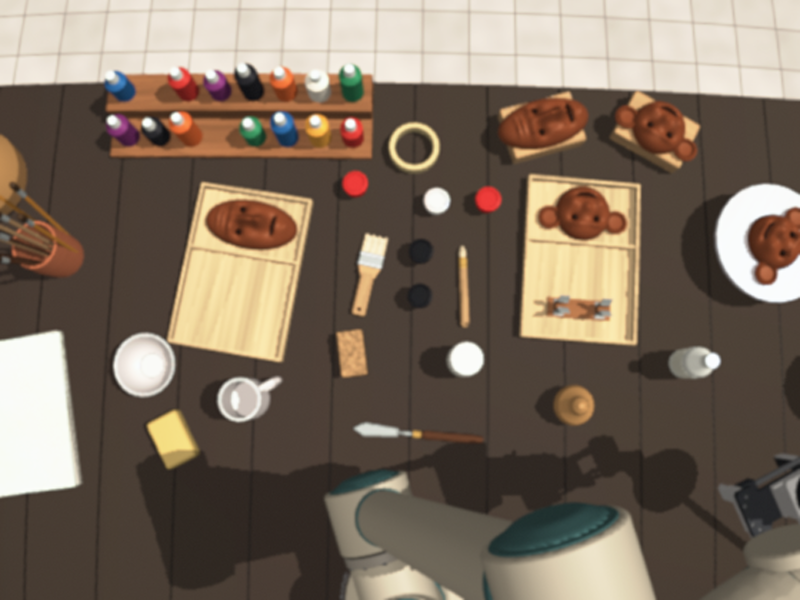

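View pics/side0b.png

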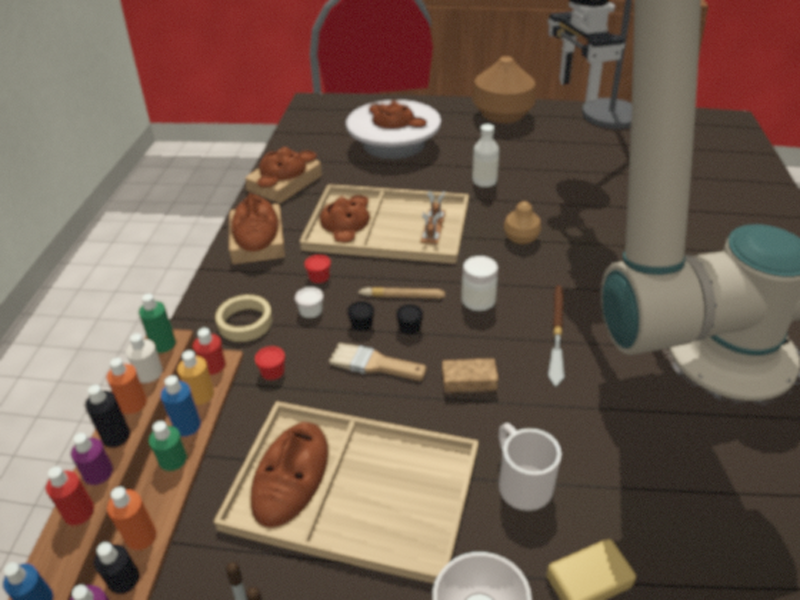

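```bash
cat > m.py <<'E'
from h import *
import pickle
np.set_printoptions(precision=4,suppress=True)
D=pickle.load(open('d0.pkl','rb'));d=D['top'];im=d['frame'][:,:,::-1].copy()
g=im.max(2).astype(int)
s=0.7
def seg(x0,y0,x1,y1,th=110):
    m=np.zeros(g.shape,np.uint8);a=[int(s*q) for q in(x0,y0,x1,y1)]
    m[a[1]:a[3],a[0]:a[2]]=g[a[1]:a[3],a[0]:a[2]]>th
    n,l,st,c=cv2.connectedComponentsWithStats(m);k=1+np.argmax(st[1:,4]);return (l==k).astype(np.uint8)
def wpts(m,z):
    c=max(cv2.findContours(m,0,2)[0],key=cv2.contourArea)[:,0]
    return np.array([at(d,u,v,z)[:2] for u,v in c],np.float32)
for n,b,z in [('jar',(435,335,495,385),.075),('pot',(415,182,455,220),.034),('block',(325,322,378,384),.03),('flat',(340,225,400,325),.014),('round',(450,235,480,335),.007),('tl',(160,175,320,370),.02),('tr',(512,165,650,355),.02),('gourd',(545,375,605,435),.04),('mug',(205,370,290,430),.08)]:
    m=seg(*b,th=80 if n in('gourd','block') else 110);w=wpts(m,z)
    c,sz,a=cv2.minAreaRect(w*1000);cc,r=cv2.minEnclosingCircle(w*1000)
    print(n,m.sum(),'rect',np.round(c,1),np.round(sz,1),round(a,2),'circ',np.round(cc,1),round(r,1), 'mean',at(d,*np.argwhere(m)[:,::-1].mean(0),z))
    if n in('flat','round','block'):
        p=np.array([at(d,u,v,z)[:2] for v,u in np.argwhere(m)]);q=p-p.mean(0);e=np.linalg.eigh(q.T@q)[1][:,1];t=q@e
        print('  axis deg',np.degrees(np.arctan2(e[1],e[0])),'ends',p.mean(0)+e*t.min(),p.mean(0)+e*t.max())
for n,p in dict(clipA=(559,306),clipB=(605,309),).items(): print(n,at(d,p[0]*s,p[1]*s,.05))
E
python3 m.py
python3 - <<'E'
import cv2
a=cv2.imread('pics/top0.png')
t=cv2.resize(a[115:245,355:455],None,fx=4.5,fy=4.5,interpolation=2)
b=cv2.imread('pics/side0.png');u=cv2.resize(b[125:190,205:335],None,fx=2.5,fy=2.5,interpolation=2)
u=cv2.copyMakeBorder(u,0,t.shape[0]-u.shape[0],0,0,0);cv2.imwrite('pics/c1.png',cv2.hconcat([t,u]))
E
```

```text
jar 513 rect [418.4 -93.7] [58.  61.9] 45.66 circ [418.9 -93.1] 31.3 mean [ 0.4185 -0.0934  0.075 ]
pot 302 rect [705.7 -43. ] [48.2 49.4] 1.16 circ [705.7 -42.9] 25.9 mean [ 0.7056 -0.0429  0.034 ]
block 698 rect [427.6 102.9] [87.6 51. ] 8.38 circ [427.  103.6] 47.6 mean [0.4274 0.1031 0.03  ]
  axis deg -172.11188081805813 ends [0.471  0.1091] [0.384  0.0971]
flat 810 rect [569.7  79.9] [ 46.7 151.9] 78.94 circ [570.3  79. ] 76.8 mean [0.5787 0.0784 0.014 ]
  axis deg 168.51206089877948 ends [0.6442 0.0651] [0.4953 0.0953]
round 366 rect [552.7 -95.5] [149.9  17.1] 1.99 circ [552.7 -93.9] 75.0 mean [ 0.5519 -0.0953  0.007 ]
  axis deg -177.76494767341 ends [ 0.6276 -0.0924] [ 0.4778 -0.0982]
tl 9485 rect [551.8 320.6] [229.2 355. ] 81.48 circ [549.9 317.1] 205.6 mean [0.5646 0.3133 0.02  ]
tr 9010 rect [ 607.3 -311.1] [217.5 307.1] 86.44 circ [ 607.  -310.7] 184.2 mean [ 0.6002 -0.3102  0.02  ]
gourd 706 rect [ 341.9 -288.8] [72.6 71.5] 45.62 circ [ 342.2 -288. ] 38.3 mean [ 0.3421 -0.2887  0.04  ]
mug 1028 rect [343.6 269.8] [ 74.7 110.1] 3.25 circ [352.3 269.1] 58.8 mean [0.3457 0.2774 0.08  ]
clipA [ 0.5139 -0.2602  0.05  ]
clipB [ 0.5099 -0.3427  0.05  ]
```

View pics/c1.png

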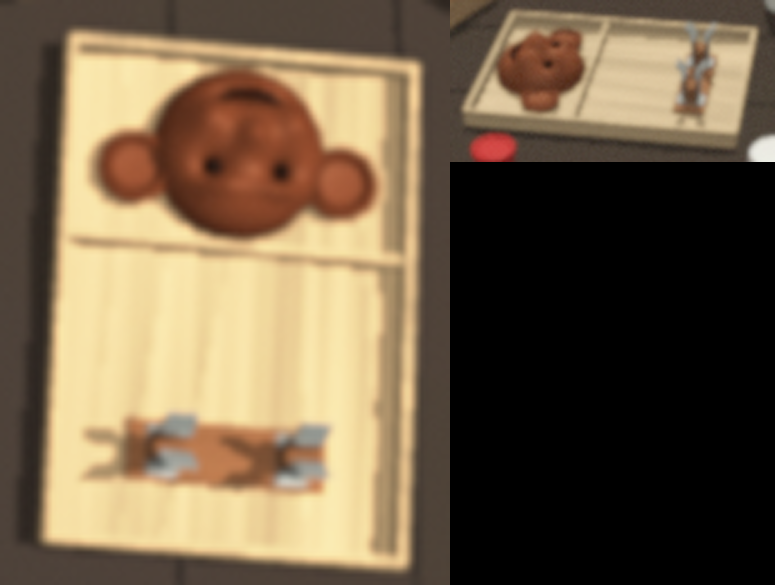

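```bash
cat >> m.py <<'E'
from scipy.optimize import minimize
print('---')
def boxpts(p,L,W,H,z0=0):
    x,y,a=p;c,q=np.cos(a),np.sin(a)
    return [(x+c*i*L/2-q*j*W/2,y+q*i*L/2+c*j*W/2,z) for i in(-1,1) for j in(-1,1) for z in(z0,z0+H)]
def fit(m,p0,L,W,H):
    m8=cv2.resize(m,None,fx=4,fy=4,interpolation=0)
    h=cv2.convexHull(max(cv2.findContours(m8,0,2)[0],key=cv2.contourArea));M=cv2.fillConvexPoly(np.zeros_like(m8),h,1)
    def cost(p):
        P=np.array([(proj(d,X)+.5)*4-.5 for X in boxpts(p,L,W,H)],np.float32)
        return (cv2.fillConvexPoly(np.zeros_like(M),cv2.convexHull(P).round().astype(np.int32),1)!=M).sum()
    p0=np.array(p0);r=minimize(cost,p0,method='Nelder-Mead',options=dict(initial_simplex=np.vstack([p0]+[p0+e for e in np.diag([.01,.01,.04])]),xatol=1e-4))
    return r.x,r.fun/M.sum()
m=seg(160,175,320,365);m=cv2.morphologyEx(m,cv2.MORPH_OPEN,np.ones((9,9),np.uint8));TL,f1=fit(m,(.565,.315,-.15),.3,.21,.02)
TR,f2=fit(seg(512,165,650,355),(.60,-.31,-.06),.3,.21,.02)
BL,f3=fit(seg(325,322,378,384,80),(.425,.103,.14),.08,.045,.03)
print('TL',TL,f1,'TR',TR,f2,'BL',BL,f3)
def tw(T,x,y): return T[:2]+[np.cos(T[2])*x-np.sin(T[2])*y,np.sin(T[2])*x+np.cos(T[2])*y]
if __name__=='__main__':
    v=cv2.resize(im[110:265,110:460],None,fx=2.2,fy=2.2,interpolation=2)
    for dd,fn,(x0,y0,x1,y1,f) in ((D['top'],'ov_top.png',(110,110,460,265,2.2)),(D['side'],'ov_side.png',(150,120,400,410,2.0))):
        v=cv2.resize(dd['frame'][y0:y1,x0:x1,::-1].copy(),None,fx=f,fy=f,interpolation=2)
        Q=lambda X:tuple(int(a) for a in ((proj(dd,X)-[x0,y0]+.5)*f-.5).round())
        for T,(L,W,H) in((TL,(.3,.21,.02)),(TR,(.3,.21,.02)),(BL,(.08,.045,.03))):
            B=boxpts(T,L,W,H)
            for i,j in((0,2),(2,6),(6,4),(4,0),(1,3),(3,7),(7,5),(5,1)): cv2.line(v,Q(B[i]),Q(B[j]),(255,0,0),1)
        for y in(-.038,.038):
            for x in(-.106,-.078): cv2.circle(v,Q((*tw(TR,x,y),.06)),2,(0,255,0),-1)
            cv2.circle(v,Q((*tw(TR,-.092,y),.031)),2,(0,0,255),-1)
        for c,r,z in(((.4185,-.0934),.029,.075),((.7056,-.0429),.0225,.034),((.4185,-.0934),.029,0)):
            for t in np.arange(0,6.3,.4): cv2.circle(v,Q((c[0]+r*np.cos(t),c[1]+r*np.sin(t),z)),1,(0,0,255),-1)
        for a,b,z in(((.6442,.0651),(.4953,.0953),.014),((.6276,-.0924),(.4778,-.0982),.007)): cv2.line(v,Q((*a,z)),Q((*b,z)),(255,0,255),1)
        cv2.imwrite('pics/'+fn,v)
E
python3 m.py | sed -n '/---/,$p'
```

```text
---
TL [ 0.5747  0.3142 -0.1414] 0.05071068901778316 TR [ 0.6075 -0.3117 -0.0551] 0.043317592580480596 BL [0.4265 0.1041 0.1525] 0.17415254237288136
```

View pics/ov_top.png

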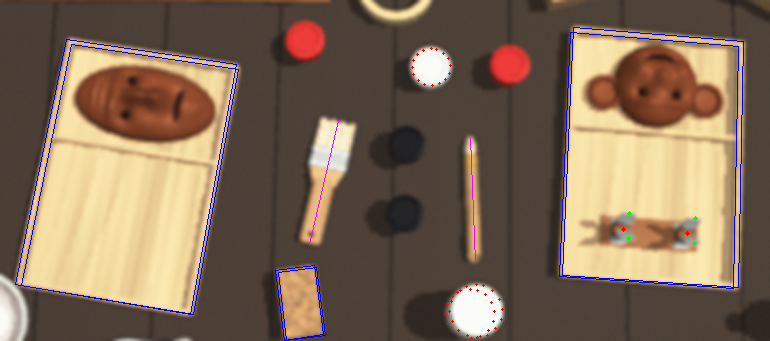

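View pics/ov_side.png

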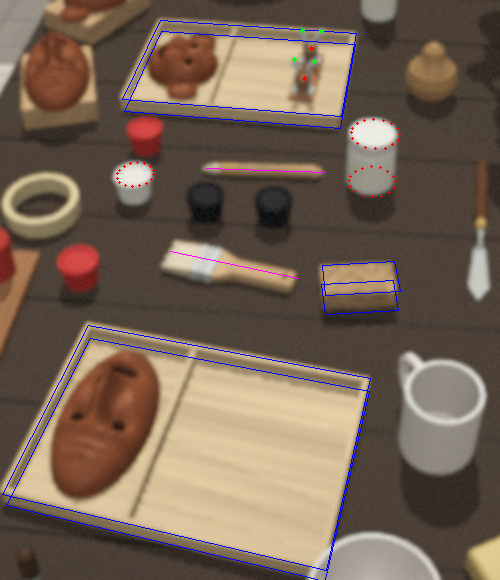

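```bash
cat > plan.py <<'E'
import numpy as np, sys
def tw(T,x,y): return T[:2]+np.array([np.cos(T[2])*x-np.sin(T[2])*y,np.sin(T[2])*x+np.cos(T[2])*y])
TL=np.array([.5747,.3142,-.1414]);TR=np.array([.6075,-.3117,-.0551])
def pose():
    from bench import robot
    o=robot.get_obs();w,x,y,z=o['ee_rot'];return [*o['eef_pos'],np.degrees(np.arctan2(2*(x*y+w*z),w*w+x*x-y*y-z*z))]
def plan(p,targets):
    "per leg: tool shift in 0.15 m units, spin, calls, rows"
    print('from',np.round(p,4))
    for t in targets:
        f=np.radians(p[3]);d=np.array(t[:3])-p[:3]
        n0=np.linalg.norm(d);c,s=np.cos(f),np.sin(f)
        v=np.array([d[0]*c+d[1]*s,d[0]*s-d[1]*c,-d[2]])/.15;sp=-(t[3]-p[3])/90
        print(np.round(t,3),'x %.3f y %.3f z %.3f spin %.3f'%(*v,sp),'rows %.1f'%max(n0/.05,abs(sp)*90/8.59));p=list(t)
E
python3 - <<'E'
from plan import *
b=tw(TL,-.010,.030);print(b)
plan(pose(),[(.35,-.45,.21,10),(.4185,-.31,.2,-8.1),(.4185,-.17,.2,-8.1),(.4185,-.0934,.2,-8.1),(.4185,-.0934,.12,-8.1),(.4185,-.0934,.04,-8.1),(.4185,-.0934,.17,-8.1),(.49,.05,.17,-8.1),(.53,.18,.17,-8.1),(.55,.29,.17,-8.1),(*b,.17,-8.1),(*b,.047,-8.1)])
E
```

```text
[0.56902768 0.34530988]
from [ 0.2405 -0.5218  0.2157 24.7412]
[ 0.35 -0.45  0.21 10.  ] x 0.863 y -0.129 z 0.038 spin 0.164 rows 2.6
[ 0.418 -0.31   0.2   -8.1  ] x 0.612 y -0.840 z 0.067 spin 0.201 rows 3.1
[ 0.418 -0.17   0.2   -8.1  ] x -0.132 y -0.924 z -0.000 spin -0.000 rows 2.8
[ 0.418 -0.093  0.2   -8.1  ] x -0.072 y -0.506 z -0.000 spin -0.000 rows 1.5
[ 0.418 -0.093  0.12  -8.1  ] x 0.000 y -0.000 z 0.533 spin -0.000 rows 1.6
[ 0.418 -0.093  0.04  -8.1  ] x 0.000 y -0.000 z 0.533 spin -0.000 rows 1.6
[ 0.418 -0.093  0.17  -8.1  ] x 0.000 y -0.000 z -0.867 spin -0.000 rows 2.6
[ 0.49  0.05  0.17 -8.1 ] x 0.337 y -1.014 z -0.000 spin -0.000 rows 3.2
[ 0.53  0.18  0.17 -8.1 ] x 0.142 y -0.896 z -0.000 spin -0.000 rows 2.7
[ 0.55  0.29  0.17 -8.1 ] x 0.029 y -0.745 z -0.000 spin -0.000 rows 2.2
[ 0.569  0.345  0.17  -8.1  ] x 0.074 y -0.383 z -0.000 spin -0.000 rows 1.2
[ 0.569  0.345  0.047 -8.1  ] x 0.000 y -0.000 z 0.820 spin -0.000 rows 2.5
```

```bash
P="python3 -m pendant"
$P '[{"gripper":1,"x":0.863,"y":-0.129,"z":0.038,"spin":0.164},{"gripper":1,"x":0.863,"y":-0.129,"z":0.038,"spin":0.164},{"gripper":1,"x":0.863,"y":-0.129,"z":0.038,"spin":0.164},{"gripper":1,"x":0.863,"y":-0.129,"z":0.038,"spin":0.164}]'
$P '[{"gripper":1,"x":0.612,"y":-0.84,"z":0.067,"spin":0.201},{"gripper":1,"x":0.612,"y":-0.84,"z":0.067,"spin":0.201},{"gripper":1,"x":0.612,"y":-0.84,"z":0.067,"spin":0.201},{"gripper":1,"x":0.612,"y":-0.84,"z":0.067,"spin":0.201}]'
$P '[{"gripper":1,"x":-0.132,"y":-0.924},{"gripper":1,"x":-0.132,"y":-0.924},{"gripper":1,"x":-0.132,"y":-0.924},{"gripper":1,"x":-0.132,"y":-0.924}]'
python3 -c "
from plan import *
plan(pose(),[(.4185,-.0934,.2,-8.1),(.4185,-.0934,.06,-8.1)])"
```

```text
clock: 0.5
eef_pos: [0.353, -0.4476, 0.2101]
ee_rot: [-0.001, 0.996, 0.089, 0.001]
force: [-0.2, -0.3, 0.1]
grip_width: 0.0939
grasp_force: 0.0
clock: 0.9
eef_pos: [0.419, -0.3066, 0.2002]
ee_rot: [-0.001, 0.998, -0.069, -0.001]
force: [-0.8, 0.2, 0.3]
grip_width: 0.0941
grasp_force: 0.0
from [ 0.419  -0.3066  0.2002 -7.9285]
[ 0.418 -0.093  0.2   -8.1  ] x -0.199 y -1.407 z 0.001 spin 0.002 rows 4.3
[ 0.418 -0.093  0.06  -8.1  ] x 0.000 y -0.000 z 0.933 spin -0.000 rows 2.8validation failed for argument at $[0]...
```

```bash
P="python3 -m pendant"
$P '[{"gripper":1,"x":-0.132,"y":-0.924,"z":0,"spin":0},{"gripper":1,"x":-0.132,"y":-0.924,"z":0,"spin":0},{"gripper":1,"x":-0.132,"y":-0.924,"z":0,"spin":0},{"gripper":1,"x":-0.132,"y":-0.924,"z":0,"spin":0}]'
$P '[{"gripper":1,"x":-0.072,"y":-0.506,"z":0,"spin":0},{"gripper":1,"x":-0.072,"y":-0.506,"z":0,"spin":0},{"gripper":1,"x":-0.072,"y":-0.506,"z":0.5,"spin":0},{"gripper":1,"x":-0.072,"y":-0.506,"z":0.5,"spin":0},{"gripper":1,"x":-0.072,"y":-0.506,"z":0.5,"spin":0},{"gripper":1,"x":-0.072,"y":-0.506,"z":0.5,"spin":0}]'
python3 -c "
from plan import *
plan(pose(),[(.4185,-.0934,.04,-8.1)])"
```

```text
clock: 1.3
eef_pos: [0.4172, -0.1672, 0.2007]
ee_rot: [-0.001, 0.998, -0.069, -0.001]
force: [-0.4, 0.1, 0.0]
grip_width: 0.0938
grasp_force: 0.0
clock: 1.9
eef_pos: [0.4192, -0.0953, 0.126]
ee_rot: [0.0, 0.997, -0.071, 0.0]
force: [0.3, -0.4, -0.3]
grip_width: 0.0939
grasp_force: 0.0
from [ 0.4192 -0.0953  0.126  -8.1614]
[ 0.418 -0.093  0.04  -8.1  ] x -0.006 y -0.012 z 0.574 spin -0.001 rows 1.7
```

```bash
P="python3 -m pendant"
$P '[{"gripper":1,"x":0,"y":-0.01,"z":0.574,"spin":0},{"gripper":1,"x":0,"y":-0.01,"z":0.574,"spin":0},{"gripper":1,"x":0,"y":-0.01,"z":0.574,"spin":0},{"gripper":0,"x":0,"y":-0.01,"z":0.574,"spin":0},{"gripper":0,"x":0,"y":-0.01,"z":0.574,"spin":0},{"gripper":0,"x":0,"y":-0.01,"z":0.574,"spin":0},{"gripper":0,"x":0,"y":-0.01,"z":0.574,"spin":0},{"gripper":0,"x":0,"y":-0.01,"z":0.574,"spin":0}]'
$P '[{"gripper":0,"x":0,"y":0,"z":0,"spin":0},{"gripper":0,"x":0,"y":0,"z":0,"spin":0},{"gripper":0,"x":0,"y":0,"z":-0.2,"spin":0},{"gripper":0,"x":0,"y":0,"z":-0.5,"spin":0},{"gripper":0,"x":0,"y":0,"z":-0.867,"spin":0},{"gripper":0,"x":0,"y":0,"z":-0.867,"spin":0},{"gripper":0,"x":0,"y":0,"z":-0.867,"spin":0}]'
$P '[{"gripper":0,"x":0.08,"y":-0.25,"z":0,"spin":0},{"gripper":0,"x":0.16,"y":-0.5,"z":0,"spin":0},{"gripper":0,"x":0.24,"y":-0.75,"z":0,"spin":0},{"gripper":0,"x":0.32,"y":-1,"z":0,"spin":0},{"gripper":0,"x":0.32,"y":-1,"z":0,"spin":0}]'
python3 -c "
from plan import *
plan(pose(),[(.53,.18,.17,-8.1),(.55,.29,.17,-8.1),(.569,.345,.17,-8.1)])"
```

```text
clock: 2.7
eef_pos: [0.4196, -0.093, 0.0406]
ee_rot: [0.001, 0.998, -0.07, 0.001]
force: [0.0, -1.3, 6.8]
grip_width: 0.0579
grasp_force: 30.1
clock: 3.4
eef_pos: [0.4194, -0.0925, 0.1707]
ee_rot: [0.0, 0.997, -0.071, 0.001]
force: [-0.5, 0.2, -2.5]
grip_width: 0.0576
grasp_force: 30.0
clock: 3.9
eef_pos: [0.4876, 0.0532, 0.1669]
ee_rot: [-0.001, 0.998, -0.069, -0.002]
force: [-0.4, -1.1, -2.2]
grip_width: 0.0578
grasp_force: 30.0
from [ 0.4876  0.0532  0.1669 -7.8649]
[ 0.53  0.18  0.17 -8.1 ] x 0.164 y -0.876 z -0.021 spin 0.003 rows 2.7
[ 0.55  0.29  0.17 -8.1 ] x 0.029 y -0.745 z -0.000 spin -0.000 rows 2.2
[ 0.569  0.345  0.17  -8.1  ] x 0.074 y -0.381 z -0.000 spin -0.000 rows 1.2
```

```bash
P="python3 -m pendant"
$P '[{"gripper":0,"x":0.05,"y":-0.28,"z":0,"spin":0},{"gripper":0,"x":0.1,"y":-0.57,"z":0,"spin":0},{"gripper":0,"x":0.164,"y":-0.876,"z":0,"spin":0},{"gripper":0,"x":0.164,"y":-0.876,"z":0,"spin":0}]'
$P '[{"gripper":0,"x":0.03,"y":-0.3,"z":0,"spin":0},{"gripper":0,"x":0.06,"y":-0.6,"z":0,"spin":0},{"gripper":0,"x":0.09,"y":-0.9,"z":0,"spin":0},{"gripper":0,"x":0.095,"y":-1,"z":0,"spin":0},{"gripper":0,"x":0.095,"y":-1,"z":0,"spin":0},{"gripper":0,"x":0.095,"y":-1,"z":0,"spin":0}]'
python3 -c "
from plan import *
plan(pose(),[(.569,.3453,.17,-8.1),(.569,.3453,.048,-8.1)])"
```

```text
clock: 4.3
eef_pos: [0.5308, 0.1799, 0.167]
ee_rot: [-0.001, 0.998, -0.069, -0.001]
force: [-0.3, -1.4, -2.2]
grip_width: 0.0579
grasp_force: 30.0
clock: 4.9
eef_pos: [0.5645, 0.3202, 0.168]
ee_rot: [0.002, 0.997, -0.071, -0.002]
force: [-0.4, -0.2, -2.4]
grip_width: 0.0575
grasp_force: 30.0
from [ 0.5645  0.3202  0.168  -8.1257]
[ 0.569  0.345  0.17  -8.1  ] x 0.006 y -0.170 z -0.013 spin -0.000 rows 0.5
[ 0.569  0.345  0.048 -8.1  ] x 0.000 y -0.000 z 0.813 spin -0.000 rows 2.4
```

```bash
P="python3 -m pendant"
$P '[{"gripper":0,"x":0.006,"y":-0.17,"z":0,"spin":0},{"gripper":0,"x":0.006,"y":-0.17,"z":0.3,"spin":0},{"gripper":0,"x":0.006,"y":-0.17,"z":0.55,"spin":0},{"gripper":0,"x":0.006,"y":-0.17,"z":0.7,"spin":0},{"gripper":0,"x":0.006,"y":-0.17,"z":0.8,"spin":0},{"gripper":0,"x":0.006,"y":-0.17,"z":0.8,"spin":0},{"gripper":0,"x":0.006,"y":-0.17,"z":0.8,"spin":0}]'
$P '[{"gripper":0.82,"x":0,"y":0,"z":0,"spin":0},{"gripper":0.82,"x":0,"y":0,"z":0,"spin":0},{"gripper":0.82,"x":0,"y":0,"z":0,"spin":0},{"gripper":0.82,"x":0,"y":0,"z":0,"spin":0},{"gripper":0.82,"x":0,"y":0,"z":-0.4,"spin":0},{"gripper":0.82,"x":0,"y":0,"z":-0.8,"spin":0},{"gripper":0.82,"x":0,"y":0,"z":-0.8,"spin":0},{"gripper":0.82,"x":0,"y":0,"z":-0.8,"spin":0}]'
python3 - <<'E'
from plan import *
b=tw(TL,-.093,.045)
plan(pose(),[(.51,.21,.17,0.5),(.4265,.1035,.15,8.4),(.4265,.1035,.013,8.4),(.4265,.1035,.15,8.4),(.46,.25,.15,0),(*b,.15,-8.1),(*b,.02,-8.1)])
E
```

```text
clock: 5.6
eef_pos: [0.5702, 0.3457, 0.05]
ee_rot: [0.0, 0.997, -0.071, -0.0]
force: [-0.0, 0.0, -2.3]
grip_width: 0.0575
grasp_force: 30.0
clock: 6.4
eef_pos: [0.5725, 0.3489, 0.1744]
ee_rot: [-0.002, 0.997, -0.071, 0.004]
force: [0.7, 0.5, -0.8]
grip_width: 0.0772
grasp_force: 0.0
from [ 0.5725  0.3489  0.1744 -8.0916]
[0.51 0.21 0.17 0.5 ] x -0.282 y 0.975 z 0.030 spin -0.095 rows 3.0
[0.426 0.104 0.15  8.4  ] x -0.563 y 0.705 z 0.133 spin -0.088 rows 2.7
[0.426 0.104 0.013 8.4  ] x 0.000 y 0.000 z 0.913 spin -0.000 rows 2.7
[0.426 0.104 0.15  8.4  ] x 0.000 y 0.000 z -0.913 spin -0.000 rows 2.7
[0.46 0.25 0.15 0.  ] x 0.364 y -0.934 z -0.000 spin 0.093 rows 3.0
[ 0.489  0.372  0.15  -8.1  ] x 0.193 y -0.812 z -0.000 spin 0.090 rows 2.5
[ 0.489  0.372  0.02  -8.1  ] x 0.000 y -0.000 z 0.867 spin -0.000 rows 2.6
```

```bash
P="python3 -m pendant"
$P '[{"gripper":0.82,"x":-0.282,"y":0.975,"z":0.03,"spin":-0.095},{"gripper":0.82,"x":-0.282,"y":0.975,"z":0.03,"spin":-0.095},{"gripper":0.82,"x":-0.282,"y":0.975,"z":0.03,"spin":-0.095},{"gripper":0.82,"x":-0.282,"y":0.975,"z":0.03,"spin":-0.095}]'
$P '[{"gripper":0.82,"x":-0.563,"y":0.705,"z":0.13,"spin":-0.088},{"gripper":0.82,"x":-0.563,"y":0.705,"z":0.13,"spin":-0.088},{"gripper":0.82,"x":-0.563,"y":0.705,"z":0.13,"spin":-0.088},{"gripper":0.82,"x":-0.563,"y":0.705,"z":0.13,"spin":-0.088},{"gripper":0.82,"x":-0.563,"y":0.705,"z":0.5,"spin":-0.088},{"gripper":0.82,"x":-0.563,"y":0.705,"z":0.5,"spin":-0.088},{"gripper":0.82,"x":-0.563,"y":0.705,"z":0.5,"spin":-0.088}]'
python3 - <<'E'
from plan import *
plan(pose(),[(.4265,.1035,.013,8.4)])
from h import *
snap('side','s1.png')
E
```

```text
clock: 6.8
eef_pos: [0.5025, 0.204, 0.1629]
ee_rot: [0.002, 1.0, 0.002, -0.004]
force: [0.2, 0.5, 0.2]
grip_width: 0.0768
grasp_force: 0.0
clock: 7.5
eef_pos: [0.4235, 0.103, 0.0889]
ee_rot: [-0.0, 0.997, 0.073, -0.002]
force: [0.5, -0.6, 0.5]
grip_width: 0.0773
grasp_force: 0.0
from [0.4235 0.103  0.0889 8.3893]
[0.426 0.104 0.013 8.4  ] x 0.021 y -0.000 z 0.506 spin -0.000 rows 1.5
```

View pics/s1.png

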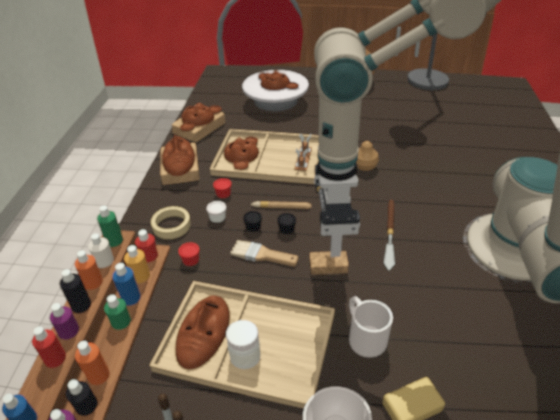

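Jar stands upright in the bay (243,345), and the gripper is straddling the block (330,262).

```bash
P="python3 -m pendant"
$P '[{"gripper":0.82,"x":0.01,"y":0,"z":0.486,"spin":0},{"gripper":0.82,"x":0.01,"y":0,"z":0.486,"spin":0},{"gripper":0.82,"x":0.01,"y":0,"z":0.486,"spin":0},{"gripper":0,"x":0.01,"y":0,"z":0.486,"spin":0},{"gripper":0,"x":0.01,"y":0,"z":0.486,"spin":0},{"gripper":0,"x":0.01,"y":0,"z":0.486,"spin":0},{"gripper":0,"x":0.01,"y":0,"z":0.486,"spin":0},{"gripper":0,"x":0.01,"y":0,"z":0.486,"spin":0}]'
$P '[{"gripper":0,"x":0,"y":0,"z":0,"spin":0},{"gripper":0,"x":0,"y":0,"z":-0.2,"spin":0},{"gripper":0,"x":0,"y":0,"z":-0.5,"spin":0},{"gripper":0,"x":0,"y":0,"z":-0.9,"spin":0},{"gripper":0,"x":0,"y":0,"z":-0.9,"spin":0},{"gripper":0,"x":0,"y":0,"z":-0.9,"spin":0}]'
$P '[{"gripper":0,"x":0.12,"y":-0.3,"z":0,"spin":0.03},{"gripper":0,"x":0.24,"y":-0.6,"z":0,"spin":0.06},{"gripper":0,"x":0.364,"y":-0.934,"z":0,"spin":0.093},{"gripper":0,"x":0.364,"y":-0.934,"z":0,"spin":0.093}]'
$P '[{"gripper":0,"x":0.06,"y":-0.27,"z":0,"spin":0.03},{"gripper":0,"x":0.12,"y":-0.54,"z":0,"spin":0.06},{"gripper":0,"x":0.193,"y":-0.812,"z":0,"spin":0.09},{"gripper":0,"x":0.193,"y":-0.812,"z":0,"spin":0.09},{"gripper":0,"x":0.193,"y":-0.812,"z":0,"spin":0.09}]'
python3 - <<'E'
from plan import *
b=tw(TL,-.093,.045)
plan(pose(),[(*b,.15,-8.1),(*b,.022,-8.1)])
E
```

```text
clock: 8.35
eef_pos: [0.4262, 0.1027, 0.0182]
ee_rot: [-0.0, 0.997, 0.073, 0.001]
force: [-0.4, 0.3, 5.5]
grip_width: 0.045
grasp_force: 30.0
clock: 8.95
eef_pos: [0.4268, 0.1027, 0.1541]
ee_rot: [0.0, 0.997, 0.073, 0.002]
force: [-0.4, -0.2, -0.5]
grip_width: 0.0448
grasp_force: 30.0
clock: 9.35
eef_pos: [0.4591, 0.2535, 0.1496]
ee_rot: [-0.001, 1.0, 0.002, -0.001]
force: [0.1, -0.9, -1.3]
grip_width: 0.0449
grasp_force: 30.0
clock: 9.85
eef_pos: [0.4868, 0.3699, 0.1495]
ee_rot: [0.002, 0.998, -0.07, -0.002]
force: [-0.0, -0.2, -0.2]
grip_width: 0.0446
grasp_force: 30.0
from [ 0.4868  0.3699  0.1495 -8.0081]
[ 0.489  0.372  0.15  -8.1  ] x 0.013 y -0.015 z -0.004 spin 0.001 rows 0.1
[ 0.489  0.372  0.022 -8.1  ] x 0.000 y -0.000 z 0.853 spin -0.000 rows 2.6
```

```bash
P="python3 -m pendant"
$P '[{"gripper":0,"x":0.013,"y":-0.015,"z":0.3,"spin":0},{"gripper":0,"x":0.013,"y":-0.015,"z":0.55,"spin":0},{"gripper":0,"x":0.013,"y":-0.015,"z":0.75,"spin":0},{"gripper":0,"x":0.013,"y":-0.015,"z":0.84,"spin":0},{"gripper":0,"x":0.013,"y":-0.015,"z":0.84,"spin":0},{"gripper":0,"x":0.013,"y":-0.015,"z":0.84,"spin":0}]'
$P '[{"gripper":0.64,"x":0,"y":0,"z":0,"spin":0},{"gripper":0.64,"x":0,"y":0,"z":0,"spin":0},{"gripper":0.64,"x":0,"y":0,"z":0,"spin":0},{"gripper":0.64,"x":0,"y":0,"z":-0.2,"spin":0},{"gripper":0.64,"x":0,"y":0,"z":-0.55,"spin":0},{"gripper":0.64,"x":0,"y":0,"z":-0.9,"spin":0},{"gripper":0.64,"x":0,"y":0,"z":-0.9,"spin":0},{"gripper":0.64,"x":0,"y":0,"z":-0.9,"spin":0}]'
python3 - <<'E'
from plan import *
b=tw(TL,-.071,-.060)
plan(pose(),[(.52,.24,.16,-10),(.557,.1,.16,-11.5),(.557,.083,.16,-11.5),(.557,.083,.013,-11.5),(.557,.083,.15,-11.5),(.525,.18,.15,-10),(*b,.15,-8.1),(*b,.02,-8.1)])
E
```

```text
clock: 10.45
eef_pos: [0.4905, 0.3718, 0.0265]
ee_rot: [0.0, 0.997, -0.071, -0.0]
force: [0.5, -0.0, 0.3]
grip_width: 0.0447
grasp_force: 30.0
clock: 11.25
eef_pos: [0.4913, 0.3735, 0.1635]
ee_rot: [-0.001, 0.998, -0.071, 0.002]
force: [0.0, 0.0, -0.4]
grip_width: 0.0601
grasp_force: 0.0
from [ 0.4913  0.3735  0.1635 -8.0961]
[  0.52   0.24   0.16 -10.  ] x 0.315 y 0.854 z 0.023 spin 0.021 rows 2.7
[  0.557   0.1     0.16  -11.5  ] x 0.405 y 0.876 z -0.000 spin 0.017 rows 2.9
[  0.557   0.083   0.16  -11.5  ] x 0.023 y 0.111 z -0.000 spin -0.000 rows 0.3
[  0.557   0.083   0.013 -11.5  ] x 0.000 y -0.000 z 0.980 spin -0.000 rows 2.9
[  0.557   0.083   0.15  -11.5  ] x 0.000 y -0.000 z -0.913 spin -0.000 rows 2.7
[  0.525   0.18    0.15  -10.   ] x -0.338 y -0.591 z -0.000 spin -0.017 rows 2.0
[ 0.496  0.265  0.15  -8.1  ] x -0.289 y -0.523 z -0.000 spin -0.021 rows 1.8
[ 0.496  0.265  0.02  -8.1  ] x 0.000 y -0.000 z 0.867 spin -0.000 rows 2.6
```

```bash
P="python3 -m pendant"
$P '[{"gripper":0.6,"x":0.315,"y":0.854,"z":0.023,"spin":0.021},{"gripper":0.6,"x":0.315,"y":0.854,"z":0.023,"spin":0.021},{"gripper":0.6,"x":0.315,"y":0.854,"z":0.023,"spin":0.021},{"gripper":0.6,"x":0.315,"y":0.854,"z":0.023,"spin":0.021}]'
$P '[{"gripper":0.6,"x":0.42,"y":0.98,"z":0,"spin":0.017},{"gripper":0.6,"x":0.42,"y":0.98,"z":0,"spin":0.017},{"gripper":0.6,"x":0.42,"y":0.98,"z":0,"spin":0.017},{"gripper":0.6,"x":0.42,"y":0.98,"z":0,"spin":0.017},{"gripper":0.6,"x":0.42,"y":0.98,"z":0.5,"spin":0.017},{"gripper":0.6,"x":0.42,"y":0.98,"z":0.5,"spin":0.017},{"gripper":0.6,"x":0.42,"y":0.98,"z":0.5,"spin":0.017}]'
python3 - <<'E'
from plan import *
plan(pose(),[(.557,.083,.012,-11.5)])
E
```

```text
clock: 11.65
eef_pos: [0.5182, 0.2349, 0.1553]
ee_rot: [0.002, 0.996, -0.089, -0.002]
force: [0.6, 1.3, -1.1]
grip_width: 0.0561
grasp_force: 0.0
clock: 12.35
eef_pos: [0.5512, 0.0847, 0.078]
ee_rot: [0.0, 0.995, -0.1, -0.006]
force: [0.6, 0.4, -0.0]
grip_width: 0.0565
grasp_force: 0.0
from [  0.5512   0.0847   0.078  -11.5204]
[  0.557   0.083   0.012 -11.5  ] x 0.040 y 0.003 z 0.440 spin -0.000 rows 1.3
```

```bash
P="python3 -m pendant"
$P '[{"gripper":0.6,"x":0.03,"y":0,"z":0.42,"spin":0},{"gripper":0.6,"x":0.03,"y":0,"z":0.42,"spin":0},{"gripper":0.6,"x":0.03,"y":0,"z":0.42,"spin":0},{"gripper":0.6,"x":0.03,"y":0,"z":0.42,"spin":0}]'
python3 - <<'E'
from plan import *
plan(pose(),[(.557,.083,.012,-11.5)])
E
```

```text
clock: 12.75
eef_pos: [0.5608, 0.0834, 0.0209]
ee_rot: [-0.0, 0.995, -0.1, 0.001]
force: [-0.9, -0.2, -0.1]
grip_width: 0.0565
grasp_force: 0.0
from [  0.5608   0.0834   0.0209 -11.4971]
[  0.557   0.083   0.012 -11.5  ] x -0.025 y 0.007 z 0.059 spin 0.000 rows 0.2
```

```bash
P="python3 -m pendant"
$P '[{"gripper":0.6,"x":-0.01,"y":0,"z":0.03,"spin":0},{"gripper":0.6,"x":-0.01,"y":0,"z":0.03,"spin":0},{"gripper":0.6,"x":-0.01,"y":0,"z":0.03,"spin":0},{"gripper":0.6,"x":-0.01,"y":0,"z":0.03,"spin":0}]'
```

```text
clock: 13.15
eef_pos: [0.5589, 0.0831, 0.016]
ee_rot: [-0.0, 0.995, -0.1, 0.001]
force: [0.0, 0.2, -0.2]
grip_width: 0.056
grasp_force: 0.0
```

```bash
P="python3 -m pendant"
$P '[{"gripper":0.6,"x":-0.01,"y":0,"z":0.02,"spin":0},{"gripper":0.6,"x":-0.01,"y":0,"z":0.02,"spin":0},{"gripper":0,"x":-0.01,"y":0,"z":0.02,"spin":0},{"gripper":0,"x":-0.01,"y":0,"z":0.02,"spin":0},{"gripper":0,"x":-0.01,"y":0,"z":0.02,"spin":0},{"gripper":0,"x":-0.01,"y":0,"z":0.02,"spin":0},{"gripper":0,"x":-0.01,"y":0,"z":0.02,"spin":0},{"gripper":0,"x":-0.01,"y":0,"z":0.02,"spin":0}]'
$P '[{"gripper":0,"x":0,"y":0,"z":0,"spin":0},{"gripper":0,"x":0,"y":0,"z":-0.2,"spin":0},{"gripper":0,"x":0,"y":0,"z":-0.5,"spin":0},{"gripper":0,"x":0,"y":0,"z":-0.85,"spin":0},{"gripper":0,"x":0,"y":0,"z":-0.85,"spin":0},{"gripper":0,"x":0,"y":0,"z":-0.85,"spin":0}]'
python3 - <<'E'
from plan import *
b=tw(TL,-.071,-.060)
plan(pose(),[(.525,.18,.14,-10),(*b,.14,-8.1),(*b,.02,-8.1)])
from h import *
d=snap('side');cv2.imwrite('pics/s2.png',cv2.resize(d['frame'][100:400,140:400,::-1],None,fx=2,fy=2))
E
```

```text
clock: 13.95
eef_pos: [0.5572, 0.0834, 0.0123]
ee_rot: [0.0, 0.995, -0.1, 0.0]
force: [-0.3, 0.2, 0.5]
grip_width: 0.0239
grasp_force: 30.0
clock: 14.55
eef_pos: [0.5578, 0.0834, 0.1412]
ee_rot: [-0.0, 0.995, -0.1, 0.002]
force: [-0.0, 0.2, -0.4]
grip_width: 0.0238
grasp_force: 30.0
from [  0.5578   0.0834   0.1412 -11.5296]
[  0.525   0.18    0.14  -10.   ] x -0.343 y -0.587 z 0.008 spin -0.017 rows 2.0
[ 0.496  0.265  0.14  -8.1  ] x -0.289 y -0.523 z -0.000 spin -0.021 rows 1.8
[ 0.496  0.265  0.02  -8.1  ] x 0.000 y -0.000 z 0.800 spin -0.000 rows 2.4
```

View pics/s2.png

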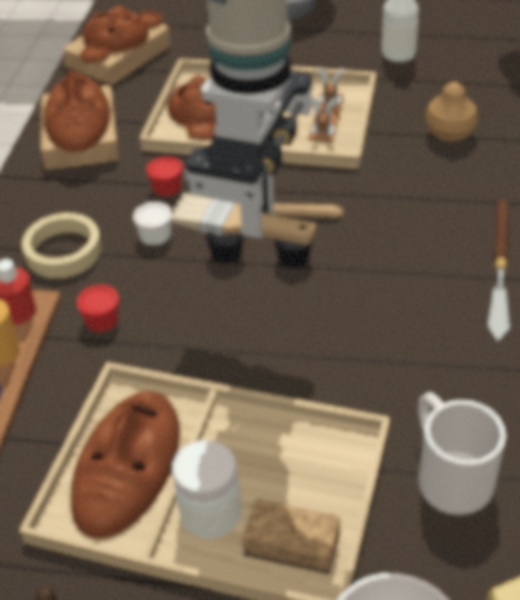

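The brush is held level (245,220); the jar (207,490) and block (292,535) are in the bay.

```bash
P="python3 -m pendant"
$P '[{"gripper":0,"x":-0.15,"y":-0.3,"z":0,"spin":-0.01},{"gripper":0,"x":-0.343,"y":-0.587,"z":0,"spin":-0.017},{"gripper":0,"x":-0.343,"y":-0.587,"z":0,"spin":-0.017},{"gripper":0,"x":-0.343,"y":-0.587,"z":0,"spin":-0.017}]'
$P '[{"gripper":0,"x":-0.15,"y":-0.26,"z":0,"spin":-0.01},{"gripper":0,"x":-0.289,"y":-0.523,"z":0,"spin":-0.021},{"gripper":0,"x":-0.289,"y":-0.523,"z":0,"spin":-0.021},{"gripper":0,"x":-0.289,"y":-0.523,"z":0,"spin":-0.021},{"gripper":0,"x":-0.289,"y":-0.523,"z":0.4,"spin":-0.021},{"gripper":0,"x":-0.289,"y":-0.523,"z":0.5,"spin":-0.021},{"gripper":0,"x":-0.289,"y":-0.523,"z":0.5,"spin":-0.021}]'
python3 - <<'E'
from plan import *
b=tw(TL,-.071,-.060)
plan(pose(),[(*b,.019,-8.1)])
E
```

```text
clock: 15.0
eef_pos: [0.5224, 0.1805, 0.1376]
ee_rot: [0.001, 0.996, -0.086, -0.002]
force: [0.4, -0.1, -0.4]
grip_width: 0.0236
grasp_force: 30.0
clock: 15.7
eef_pos: [0.4927, 0.2614, 0.0608]
ee_rot: [0.002, 0.997, -0.072, -0.004]
force: [-1.8, 0.2, -0.4]
grip_width: 0.0234
grasp_force: 30.0
from [ 0.4927  0.2614  0.0608 -8.2432]
[ 0.496  0.265  0.019 -8.1  ] x 0.018 y -0.026 z 0.279 spin -0.002 rows 0.8
```

```bash
P="python3 -m pendant"
$P '[{"gripper":0,"x":0.012,"y":-0.02,"z":0.15,"spin":0},{"gripper":0,"x":0.012,"y":-0.02,"z":0.27,"spin":0},{"gripper":0,"x":0.012,"y":-0.02,"z":0.27,"spin":0},{"gripper":0,"x":0.012,"y":-0.02,"z":0.27,"spin":0},{"gripper":0,"x":0.012,"y":-0.02,"z":0.27,"spin":0},{"gripper":0,"x":0.012,"y":-0.02,"z":0.27,"spin":0}]'
python3 - <<'E'
from plan import *
b=tw(TL,-.071,-.060)
plan(pose(),[(*b,.018,-8.1)])
E
```

```text
clock: 16.3
eef_pos: [0.4985, 0.2676, 0.0257]
ee_rot: [-0.0, 0.997, -0.071, 0.001]
force: [0.3, -0.1, 0.1]
grip_width: 0.0235
grasp_force: 30.0
from [ 0.4985  0.2676  0.0257 -8.1266]
[ 0.496  0.265  0.018 -8.1  ] x -0.014 y 0.021 z 0.051 spin -0.000 rows 0.2
```

```bash
P="python3 -m pendant"
$P '[{"gripper":0,"x":-0.01,"y":0.02,"z":0.035,"spin":0},{"gripper":0,"x":-0.01,"y":0.02,"z":0.035,"spin":0},{"gripper":0,"x":-0.01,"y":0.02,"z":0.035,"spin":0},{"gripper":0,"x":-0.01,"y":0.02,"z":0.035,"spin":0}]'
$P '[{"gripper":0.42,"x":0,"y":0,"z":0,"spin":0},{"gripper":0.42,"x":0,"y":0,"z":0,"spin":0},{"gripper":0.42,"x":0,"y":0,"z":0,"spin":0},{"gripper":0.42,"x":0,"y":0,"z":-0.2,"spin":0},{"gripper":0.42,"x":0,"y":0,"z":-0.55,"spin":0},{"gripper":0.42,"x":0,"y":0,"z":-0.9,"spin":0},{"gripper":0.42,"x":0,"y":0,"z":-0.9,"spin":0},{"gripper":0.42,"x":0,"y":0,"z":-0.9,"spin":0}]'
python3 - <<'E'
from plan import *
b=tw(TR,-.020,.0)
plan(pose(),[(.58,.15,.15,-4),(.66,.04,.15,0),(.7056,-.0425,.14,0),(.7056,-.0425,.016,0),(.7056,-.0425,.14,0),(.66,-.17,.14,-3.2),(*b,.14,-3.2),(*b,.022,-3.2)])
E
```

```text
clock: 16.7
eef_pos: [0.4955, 0.2648, 0.0191]
ee_rot: [0.0, 0.998, -0.071, 0.0]
force: [0.2, -0.1, -0.9]
grip_width: 0.0237
grasp_force: 30.0
clock: 17.5
eef_pos: [0.4965, 0.2651, 0.1559]
ee_rot: [-0.001, 0.997, -0.071, 0.002]
force: [-0.2, 0.4, -1.3]
grip_width: 0.0394
grasp_force: 0.0
from [ 0.4965  0.2651  0.1559 -8.1023]
[ 0.58  0.15  0.15 -4.  ] x 0.660 y 0.681 z 0.039 spin -0.046 rows 2.8
[0.66 0.04 0.15 0.  ] x 0.583 y 0.694 z -0.000 spin -0.044 rows 2.7
[ 0.706 -0.042  0.14   0.   ] x 0.304 y 0.550 z 0.067 spin 0.000 rows 1.9
[ 0.706 -0.042  0.016  0.   ] x 0.000 y 0.000 z 0.827 spin 0.000 rows 2.5
[ 0.706 -0.042  0.14   0.   ] x 0.000 y 0.000 z -0.827 spin 0.000 rows 2.5
[ 0.66 -0.17  0.14 -3.2 ] x -0.304 y 0.850 z -0.000 spin 0.036 rows 2.7
[ 0.588 -0.311  0.14  -3.2  ] x -0.430 y 0.963 z -0.000 spin -0.000 rows 3.2
[ 0.588 -0.311  0.022 -3.2  ] x 0.000 y -0.000 z 0.787 spin -0.000 rows 2.4
```

```bash
P="python3 -m pendant"
$P '[{"gripper":0.74,"x":0.66,"y":0.681,"z":0.039,"spin":-0.046},{"gripper":0.74,"x":0.66,"y":0.681,"z":0.039,"spin":-0.046},{"gripper":0.74,"x":0.66,"y":0.681,"z":0.039,"spin":-0.046},{"gripper":0.74,"x":0.66,"y":0.681,"z":0.039,"spin":-0.046}]'
$P '[{"gripper":0.74,"x":0.583,"y":0.694,"z":0,"spin":-0.044},{"gripper":0.74,"x":0.583,"y":0.694,"z":0,"spin":-0.044},{"gripper":0.74,"x":0.583,"y":0.694,"z":0,"spin":-0.044},{"gripper":0.74,"x":0.583,"y":0.694,"z":0,"spin":-0.044}]'
$P '[{"gripper":0.74,"x":0.304,"y":0.55,"z":0.067,"spin":0},{"gripper":0.74,"x":0.304,"y":0.55,"z":0.067,"spin":0},{"gripper":0.74,"x":0.304,"y":0.55,"z":0.067,"spin":0},{"gripper":0.74,"x":0.304,"y":0.55,"z":0.45,"spin":0},{"gripper":0.74,"x":0.304,"y":0.55,"z":0.45,"spin":0},{"gripper":0.74,"x":0.304,"y":0.55,"z":0.45,"spin":0},{"gripper":0.74,"x":0.304,"y":0.55,"z":0.45,"spin":0}]'
python3 - <<'E'
from plan import *
plan(pose(),[(.7056,-.0425,.016,0)])
E
```

```text
clock: 17.9
eef_pos: [0.5808, 0.1452, 0.1451]
ee_rot: [0.001, 0.999, -0.037, -0.001]
force: [0.1, 1.3, 0.3]
grip_width: 0.0676
grasp_force: 0.0
clock: 18.3
eef_pos: [0.6604, 0.0363, 0.1453]
ee_rot: [0.001, 1.0, -0.002, -0.001]
force: [-0.5, 0.0, -0.1]
grip_width: 0.0694
grasp_force: 0.0
clock: 19.0
eef_pos: [0.7048, -0.0415, 0.0815]
ee_rot: [-0.0, 1.0, 0.001, 0.0]
force: [-0.2, 0.7, -0.4]
grip_width: 0.0696
grasp_force: 0.0
from [ 0.7048 -0.0415  0.0815  0.0577]
[ 0.706 -0.042  0.016  0.   ] x 0.005 y 0.006 z 0.437 spin 0.001 rows 1.3
```

```bash
P="python3 -m pendant"
$P '[{"gripper":0.74,"x":0,"y":0.006,"z":0.42,"spin":0},{"gripper":0.74,"x":0,"y":0.006,"z":0.42,"spin":0},{"gripper":0.74,"x":0,"y":0.006,"z":0.42,"spin":0},{"gripper":0.74,"x":0,"y":0.006,"z":0.42,"spin":0},{"gripper":0.74,"x":0,"y":0.006,"z":0.42,"spin":0}]'
$P '[{"gripper":0,"x":0,"y":0,"z":0,"spin":0},{"gripper":0,"x":0,"y":0,"z":0,"spin":0},{"gripper":0,"x":0,"y":0,"z":0,"spin":0},{"gripper":0,"x":0,"y":0,"z":0,"spin":0},{"gripper":0,"x":0,"y":0,"z":0,"spin":0}]'
$P '[{"gripper":0,"x":0,"y":0,"z":-0.2,"spin":0},{"gripper":0,"x":0,"y":0,"z":-0.5,"spin":0},{"gripper":0,"x":0,"y":0,"z":-0.85,"spin":0},{"gripper":0,"x":0,"y":0,"z":-0.85,"spin":0},{"gripper":0,"x":0,"y":0,"z":-0.85,"spin":0}]'
$P '[{"gripper":0,"x":-0.1,"y":0.28,"z":0,"spin":0.012},{"gripper":0,"x":-0.2,"y":0.56,"z":0,"spin":0.024},{"gripper":0,"x":-0.304,"y":0.85,"z":0,"spin":0.036},{"gripper":0,"x":-0.304,"y":0.85,"z":0,"spin":0.036}]'
$P '[{"gripper":0,"x":-0.13,"y":0.29,"z":0,"spin":0},{"gripper":0,"x":-0.26,"y":0.58,"z":0,"spin":0},{"gripper":0,"x":-0.4,"y":0.87,"z":0,"spin":0},{"gripper":0,"x":-0.43,"y":0.963,"z":0,"spin":0},{"gripper":0,"x":-0.43,"y":0.963,"z":0,"spin":0},{"gripper":0,"x":-0.43,"y":0.963,"z":0.3,"spin":0},{"gripper":0,"x":-0.43,"y":0.963,"z":0.3,"spin":0},{"gripper":0,"x":-0.43,"y":0.963,"z":0.3,"spin":0}]'
python3 - <<'E'
from plan import *
b=tw(TR,-.020,.0)
plan(pose(),[(*b,.022,-3.2)])
E
```

```text
clock: 19.5
eef_pos: [0.7064, -0.0439, 0.0201]
ee_rot: [0.0, 1.0, -0.0, 0.002]
force: [0.2, -0.1, 0.4]
grip_width: 0.0696
grasp_force: 0.0
clock: 20.0
eef_pos: [0.7049, -0.0437, 0.0182]
ee_rot: [0.0, 1.0, -0.0, 0.0]
force: [-0.4, 0.6, 2.6]
grip_width: 0.044
grasp_force: 30.0
clock: 20.5
eef_pos: [0.7056, -0.0439, 0.147]
ee_rot: [0.0, 1.0, -0.0, 0.002]
force: [0.6, -0.5, -0.9]
grip_width: 0.0445
grasp_force: 30.0
clock: 20.9
eef_pos: [0.6556, -0.1764, 0.1423]
ee_rot: [0.001, 1.0, -0.031, -0.003]
force: [0.3, 1.2, 0.1]
grip_width: 0.0441
grasp_force: 30.0
clock: 21.7
eef_pos: [0.5865, -0.3094, 0.099]
ee_rot: [-0.001, 1.0, -0.027, -0.001]
force: [0.8, -0.2, -0.4]
grip_width: 0.0441
grasp_force: 30.0
from [ 0.5865 -0.3094  0.099  -3.1513]
[ 0.588 -0.311  0.022 -3.2  ] x 0.008 y 0.008 z 0.513 spin 0.001 rows 1.5
```

```bash
P="python3 -m pendant"
$P '[{"gripper":0,"x":0.005,"y":0.005,"z":0.25,"spin":0},{"gripper":0,"x":0.005,"y":0.005,"z":0.42,"spin":0},{"gripper":0,"x":0.005,"y":0.005,"z":0.49,"spin":0},{"gripper":0,"x":0.005,"y":0.005,"z":0.49,"spin":0},{"gripper":0,"x":0.005,"y":0.005,"z":0.49,"spin":0},{"gripper":0,"x":0.005,"y":0.005,"z":0.49,"spin":0}]'
$P '[{"gripper":0.68,"x":0,"y":0,"z":0,"spin":0},{"gripper":0.68,"x":0,"y":0,"z":0,"spin":0},{"gripper":0.68,"x":0,"y":0,"z":0,"spin":0},{"gripper":0.68,"x":0,"y":0,"z":-0.2,"spin":0},{"gripper":0.68,"x":0,"y":0,"z":-0.5,"spin":0},{"gripper":0.68,"x":0,"y":0,"z":-0.9,"spin":0},{"gripper":0.68,"x":0,"y":0,"z":-0.9,"spin":0},{"gripper":0.68,"x":0,"y":0,"z":-0.9,"spin":0}]'
python3 - <<'E'
from plan import *
plan(pose(),[(.565,-.18,.15,0),(.5325,-.0958,.15,2.2),(.5325,-.0958,.012,2.2)])
E
```

```text
clock: 22.3
eef_pos: [0.5887, -0.3132, 0.0288]
ee_rot: [0.001, 1.0, -0.028, 0.002]
force: [-0.4, -0.3, -0.4]
grip_width: 0.044
grasp_force: 30.0
clock: 23.1
eef_pos: [0.5885, -0.3134, 0.1647]
ee_rot: [0.002, 1.0, -0.028, 0.003]
force: [0.4, 0.7, -0.3]
grip_width: 0.0637
grasp_force: 0.0
from [ 0.5885 -0.3134  0.1647 -3.2544]
[ 0.565 -0.18   0.15   0.   ] x -0.207 y -0.879 z 0.098 spin -0.036 rows 2.7
[ 0.532 -0.096  0.15   2.2  ] x -0.217 y -0.561 z -0.000 spin -0.024 rows 1.8
[ 0.532 -0.096  0.012  2.2  ] x 0.000 y 0.000 z 0.920 spin -0.000 rows 2.8
```

```bash
P="python3 -m pendant"
$P '[{"gripper":0.5,"x":-0.207,"y":-0.879,"z":0.098,"spin":-0.036},{"gripper":0.5,"x":-0.207,"y":-0.879,"z":0.098,"spin":-0.036},{"gripper":0.5,"x":-0.207,"y":-0.879,"z":0.098,"spin":-0.036},{"gripper":0.5,"x":-0.207,"y":-0.879,"z":0.098,"spin":-0.036}]'
$P '[{"gripper":0.5,"x":-0.217,"y":-0.561,"z":0,"spin":-0.024},{"gripper":0.5,"x":-0.217,"y":-0.561,"z":0,"spin":-0.024},{"gripper":0.5,"x":-0.217,"y":-0.561,"z":0.4,"spin":-0.024},{"gripper":0.5,"x":-0.217,"y":-0.561,"z":0.7,"spin":-0.024},{"gripper":0.5,"x":-0.217,"y":-0.561,"z":0.7,"spin":-0.024},{"gripper":0.5,"x":-0.217,"y":-0.561,"z":0.7,"spin":-0.024},{"gripper":0.5,"x":-0.217,"y":-0.561,"z":0.7,"spin":-0.024}]'
python3 - <<'E'
from plan import *
plan(pose(),[(.5325,-.0960,.012,2.2)])
E
```

```text
clock: 23.5
eef_pos: [0.5601, -0.1737, 0.1441]
ee_rot: [-0.003, 1.0, 0.002, -0.004]
force: [-0.3, -0.4, -0.3]
grip_width: 0.0467
grasp_force: 0.0
clock: 24.2
eef_pos: [0.5327, -0.096, 0.0432]
ee_rot: [0.0, 1.0, 0.018, 0.001]
force: [0.2, -0.5, 0.3]
grip_width: 0.0468
grasp_force: 0.0
from [ 0.5327 -0.096   0.0432  2.1117]
[ 0.532 -0.096  0.012  2.2  ] x -0.001 y -0.000 z 0.208 spin -0.001 rows 0.6
```

```bash
P="python3 -m pendant"
$P '[{"gripper":0.5,"x":0,"y":0,"z":0.19,"spin":0},{"gripper":0.5,"x":0,"y":0,"z":0.19,"spin":0},{"gripper":0.5,"x":0,"y":0,"z":0.19,"spin":0},{"gripper":0.5,"x":0,"y":0,"z":0.19,"spin":0},{"gripper":0.5,"x":0,"y":0,"z":0.19,"spin":0}]'
$P '[{"gripper":0,"x":0,"y":0,"z":0.01,"spin":0},{"gripper":0,"x":0,"y":0,"z":0.01,"spin":0},{"gripper":0,"x":0,"y":0,"z":0.01,"spin":0},{"gripper":0,"x":0,"y":0,"z":0.01,"spin":0},{"gripper":0,"x":0,"y":0,"z":0.01,"spin":0},{"gripper":0,"x":0,"y":0,"z":0.01,"spin":0},{"gripper":0,"x":0,"y":0,"z":0.01,"spin":0}]'
```

```text
clock: 24.7
eef_pos: [0.5322, -0.0954, 0.015]
ee_rot: [0.0, 1.0, 0.019, 0.001]
force: [0.2, -0.2, -0.4]
grip_width: 0.0466
grasp_force: 0.0
clock: 25.4
eef_pos: [0.5312, -0.095, 0.012]
ee_rot: [0.0, 1.0, 0.019, -0.0]
force: [-0.7, 0.5, -0.0]
grip_width: 0.0136
grasp_force: 30.0
```

```bash
P="python3 -m pendant"
$P '[{"gripper":0,"x":0,"y":0,"z":-0.2,"spin":0},{"gripper":0,"x":0,"y":0,"z":-0.5,"spin":0},{"gripper":0,"x":0,"y":0,"z":-0.95,"spin":0},{"gripper":0,"x":0,"y":0,"z":-0.95,"spin":-0.09},{"gripper":0,"x":0,"y":0,"z":-0.95,"spin":-0.18},{"gripper":0,"x":0,"y":0,"z":-0.95,"spin":-0.27},{"gripper":0,"x":0,"y":0,"z":-0.95,"spin":-0.36},{"gripper":0,"x":0,"y":0,"z":-0.95,"spin":-0.36}]'
python3 - <<'E'
from m import *
from plan import TR,tw
D={n:snap(n) for n in('top','side')}
vs=[]
for n,(x0,y0,x1,y1) in(('top',(375,200,435,250)),('side',(275,120,335,185))):
    dd=D[n];f=6.5;v=cv2.resize(dd['frame'][y0:y1,x0:x1,::-1].copy(),None,fx=f,fy=f,interpolation=2);raw=v.copy()
    Q=lambda X:tuple(int(a) for a in ((proj(dd,X)-[x0,y0]+.5)*f-.5).round())
    for y in(-.038,.038):
        for yy in (y-.009,y+.009):
            for x in(-.106,-.078): cv2.circle(v,Q((*tw(TR,x,yy),.06)),3,(0,255,0),-1)
    F=[Q((*tw(TR,x,y),.005)) for x,y in((-.11,-.059),(-.11,.059),(-.074,.059),(-.074,-.059))]
    cv2.polylines(v,[np.array(F)],True,(255,0,0),1)
    cv2.line(v,Q((*tw(TR,-.092,-.05),.038)),Q((*tw(TR,-.092,.05),.038)),(0,0,255),1)
    vs.append(cv2.copyMakeBorder(cv2.hconcat([v,raw]),0,0,0,0,0))
v=cv2.vconcat(vs);cv2.imwrite('pics/clips.png',cv2.resize(v,None,fx=.78,fy=.78,interpolation=3));print(v.shape)
E
```

```text
clock: 26.2
eef_pos: [0.531, -0.0949, 0.1545]
ee_rot: [-0.0, 0.955, 0.297, -0.0]
force: [-0.9, 0.5, -0.4]
grip_width: 0.0138
grasp_force: 30.0
jar 513 rect [418.4 -93.7] [58.  61.9] 45.66 circ [418.9 -93.1] 31.3 mean [ 0.4185 -0.0934  0.075 ]
pot 302 rect [705.7 -43. ] [48.2 49.4] 1.16 circ [705.7 -42.9] 25.9 mean [ 0.7056 -0.0429  0.034 ]
block 698 rect [427.6 102.9] [87.6 51. ] 8.38 circ [427.  103.6] 47.6 mean [0.4274 0.1031 0.03  ]
  axis deg -172.11188081805813 ends [0.471  0.1091] [0.384  0.0971]
flat 810 rect [569.7  79.9] [ 46.7 151.9] 78.94 circ [570.3  79. ] 76.8 mean [0.5787 0.0784 0.014 ]
  axis deg 168.51206089877948 ends [0.6442 0.0651] [0.4953 0.0953]
round 366 rect [552.7 -95.5] [149.9  17.1] 1.99 circ [552.7 -93.9] 75.0 mean [ 0.5519 -0.0953  0.007 ]
  axis deg -177.76494767341 ends [ 0.6276 -0.0924] [ 0.4778 -0.0982]
tl 9485 rect [551.8 320.6] [229.2 355. ] 81.48 circ [549.9 317.1] 205.6 mean [0.5646 0.3133 0.02  ]
tr 9010 rect [ 607.3 -311.1] [217.5 307.1] 86.44 circ [ 607.  -310.7] 184.2 mean [ 0.6002 -0.3102  0.02  ]
gourd 706 rect [ 341.9 -288.8] [72.6 71.5] 45.62 circ [ 342.2 -288. ] 38.3 mean [ 0.3421 -0.2887  0.04  ]
mug 1028 rect [343.6 269.8] [ 74.7 110.1] 3.25 circ [352.3 269.1] 58.8 mean [0.3457 0.2774 0.08  ]
clipA [ 0.5139 -0.2602  0.05  ]
clipB [ 0.5099 -0.3427  0.05  ]
---
TL [ 0.5747  0.3142 -0.1414] 0.05071068901778316 TR [ 0.6075 -0.3117 -0.0551] 0.043317592580480596 BL [0.4265 0.1041 0.1525] 0.17415254237288136
(747, 780, 3)
```

View pics/clips.png

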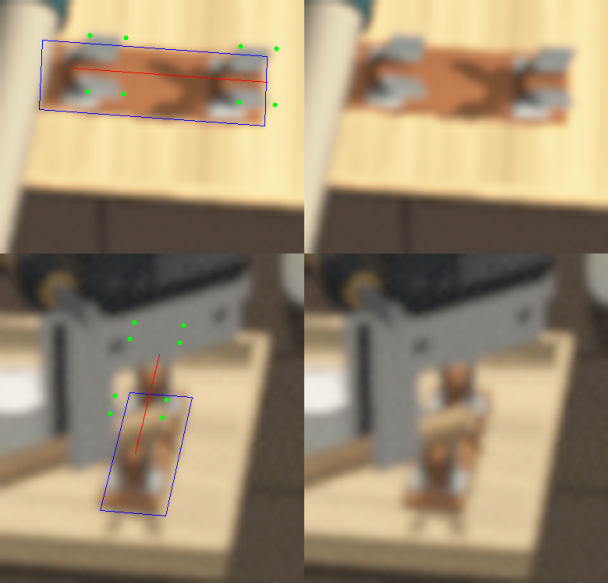

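```bash
P="python3 -m pendant"
$P '[{"gripper":0,"x":0,"y":0,"z":0,"spin":-0.09},{"gripper":0,"x":0,"y":0,"z":0,"spin":-0.18},{"gripper":0,"x":0,"y":0,"z":0,"spin":-0.27},{"gripper":0,"x":0,"y":0,"z":0,"spin":-0.36},{"gripper":0,"x":0,"y":0,"z":0,"spin":-0.45},{"gripper":0,"x":0,"y":0,"z":0,"spin":-0.54},{"gripper":0,"x":0,"y":0,"z":0,"spin":-0.58},{"gripper":0,"x":0,"y":0,"z":0,"spin":-0.58}]'
python3 - <<'E'
from plan import *
b=tw(TR,-.092,.0)
plan(pose(),[(.52,-.21,.15,86.8),(*b,.15,86.8),(*b,.1,86.8),(*b,.043,86.8)])
E
```

```text
clock: 27.1
eef_pos: [0.5311, -0.095, 0.1544]
ee_rot: [-0.0, 0.728, 0.686, -0.0]
force: [-0.4, -0.2, -0.9]
grip_width: 0.0137
grasp_force: 30.0
from [ 0.5311 -0.095   0.1544 86.6274]
[ 0.52 -0.21  0.15 86.8 ] x -0.770 y -0.029 z 0.029 spin -0.002 rows 2.3
[ 0.516 -0.307  0.15  86.8  ] x -0.645 y 0.007 z -0.000 spin -0.000 rows 1.9
[ 0.516 -0.307  0.1   86.8  ] x 0.000 y 0.000 z 0.333 spin -0.000 rows 1.0
[ 5.16e-01 -3.07e-01  4.30e-02  8.68e+01] x 0.000 y 0.000 z 0.380 spin -0.000 rows 1.1
```

```bash
P="python3 -m pendant"
$P '[{"gripper":0,"x":-0.26,"y":-0.01,"z":0,"spin":0},{"gripper":0,"x":-0.52,"y":-0.02,"z":0,"spin":0},{"gripper":0,"x":-0.77,"y":-0.029,"z":0.029,"spin":0},{"gripper":0,"x":-0.77,"y":-0.029,"z":0.029,"spin":0},{"gripper":0,"x":-0.77,"y":-0.029,"z":0.029,"spin":0}]'
$P '[{"gripper":0,"x":-0.25,"y":0.003,"z":0,"spin":0},{"gripper":0,"x":-0.5,"y":0.007,"z":0,"spin":0},{"gripper":0,"x":-0.645,"y":0.007,"z":0,"spin":0},{"gripper":0,"x":-0.645,"y":0.007,"z":0,"spin":0},{"gripper":0,"x":-0.645,"y":0.007,"z":0.3,"spin":0},{"gripper":0,"x":-0.645,"y":0.007,"z":0.3,"spin":0},{"gripper":0,"x":-0.645,"y":0.007,"z":0.3,"spin":0},{"gripper":0,"x":-0.645,"y":0.007,"z":0.3,"spin":0}]'
python3 - <<'E'
from plan import *
b=tw(TR,-.092,.0)
plan(pose(),[(*b,.085,86.8),(*b,.043,86.8)])
from h import *
d=snap('side');cv2.imwrite('pics/s3.png',cv2.resize(d['frame'][90:220,200:360,::-1],None,fx=4,fy=4,interpolation=2))
E
```

```text
clock: 27.6
eef_pos: [0.52, -0.2105, 0.1498]
ee_rot: [-0.001, 0.728, 0.685, 0.0]
force: [-0.1, 1.0, -0.1]
grip_width: 0.0134
grasp_force: 30.0
clock: 28.4
eef_pos: [0.5169, -0.3061, 0.1068]
ee_rot: [0.001, 0.727, 0.687, 0.0]
force: [-0.5, 0.3, -0.3]
grip_width: 0.0135
grasp_force: 30.0
from [ 0.5169 -0.3061  0.1068 86.8035]
[ 5.16e-01 -3.07e-01  8.50e-02  8.68e+01] x -0.004 y -0.008 z 0.145 spin 0.000 rows 0.4
[ 5.16e-01 -3.07e-01  4.30e-02  8.68e+01] x 0.000 y 0.000 z 0.280 spin -0.000 rows 0.8
```

View pics/s3.png

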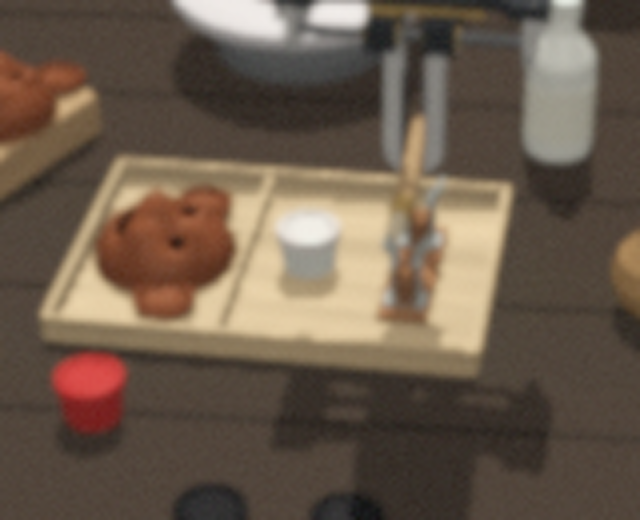

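The pot stands upright in the bay (310,243), and the brush is held above the clips (415,150). Descending now.

```bash
P="python3 -m pendant"
$P '[{"gripper":0,"x":-0.003,"y":-0.005,"z":0.13,"spin":0},{"gripper":0,"x":-0.003,"y":-0.005,"z":0.2,"spin":0},{"gripper":0,"x":-0.003,"y":-0.005,"z":0.2,"spin":0},{"gripper":0,"x":-0.003,"y":-0.005,"z":0.2,"spin":0},{"gripper":0,"x":-0.003,"y":-0.005,"z":0.2,"spin":0},{"gripper":0,"x":-0.003,"y":-0.005,"z":0.2,"spin":0}]'
python3 - <<'E'
from plan import *
b=tw(TR,-.092,.0)
plan(pose(),[(*b,.043,86.8)])
E
```

```text
clock: 29.05
eef_pos: [0.5155, -0.3075, 0.0759]
ee_rot: [0.001, 0.727, 0.687, 0.0]
force: [-0.1, 0.2, -0.4]
grip_width: 0.0132
grasp_force: 30.0
from [ 5.15500e-01 -3.07500e-01  7.59000e-02  8.67462e+01]
[ 5.16e-01 -3.07e-01  4.30e-02  8.68e+01] x 0.006 y 0.000 z 0.219 spin -0.001 rows 0.7
```

```bash
P="python3 -m pendant"
$P '[{"gripper":0,"x":0,"y":0,"z":0.04,"spin":0},{"gripper":0,"x":0,"y":0,"z":0.08,"spin":0},{"gripper":0,"x":0,"y":0,"z":0.08,"spin":0},{"gripper":0,"x":0,"y":0,"z":0.08,"spin":0}]'
$P '[{"gripper":0,"x":0,"y":0,"z":0.03,"spin":0},{"gripper":0,"x":0,"y":0,"z":0.05,"spin":0},{"gripper":0,"x":0,"y":0,"z":0.05,"spin":0},{"gripper":0,"x":0,"y":0,"z":0.05,"spin":0}]'
```

```text
clock: 29.45
eef_pos: [0.5148, -0.307, 0.0628]
ee_rot: [-0.0, 0.727, 0.687, -0.0]
force: [0.7, 0.7, -0.7]
grip_width: 0.0133
grasp_force: 30.0
clock: 29.85
eef_pos: [0.5161, -0.3076, 0.056]
ee_rot: [0.001, 0.727, 0.687, 0.0]
force: [3.2, -1.3, 1.8]
grip_width: 0.0138
grasp_force: 30.0
```

```bash
P="python3 -m pendant"
for i in 1; do $P '[{"gripper":0,"x":0,"y":0,"z":0.02,"spin":0},{"gripper":0,"x":0,"y":0,"z":0.03,"spin":0},{"gripper":0,"x":0,"y":0,"z":0.03,"spin":0}]'; done
$P '[{"gripper":0,"x":0,"y":0,"z":0.02,"spin":0},{"gripper":0,"x":0,"y":0,"z":0.03,"spin":0},{"gripper":0,"x":0,"y":0,"z":0.03,"spin":0}]'
```

```text
clock: 30.15
eef_pos: [0.5157, -0.3076, 0.0513]
ee_rot: [0.001, 0.727, 0.687, 0.0]
force: [4.0, -1.3, 1.0]
grip_width: 0.0136
grasp_force: 30.0
clock: 30.45
eef_pos: [0.5153, -0.3071, 0.0461]
ee_rot: [0.0, 0.727, 0.687, 0.0]
force: [4.5, -0.8, -1.5]
grip_width: 0.0134
grasp_force: 30.0
```

```bash
P="python3 -m pendant"
$P '[{"gripper":0,"x":0,"y":0,"z":0.01,"spin":0},{"gripper":0,"x":0,"y":0,"z":0.02,"spin":0},{"gripper":0,"x":0,"y":0,"z":0.02,"spin":0}]'
$P '[{"gripper":0,"x":0,"y":0,"z":0.01,"spin":0},{"gripper":0,"x":0,"y":0,"z":0.02,"spin":0},{"gripper":0,"x":0,"y":0,"z":0.02,"spin":0}]'
python3 - <<'E'
from h import *
a=[]
d=snap('side');a.append(cv2.resize(d['frame'][110:185,260:340,::-1],None,fx=5,fy=5,interpolation=2))
d=snap('top');a.append(cv2.resize(d['frame'][185:260,370:450,::-1],None,fx=5,fy=5,interpolation=2))
cv2.imwrite('pics/s4.png',cv2.hconcat(a))
E
```

```text
clock: 30.75
eef_pos: [0.5162, -0.3072, 0.0438]
ee_rot: [0.001, 0.727, 0.687, 0.001]
force: [6.4, -0.5, -0.0]
grip_width: 0.0135
grasp_force: 30.0
clock: 31.05
eef_pos: [0.517, -0.3074, 0.0429]
ee_rot: [0.002, 0.727, 0.687, 0.001]
force: [4.2, 2.0, 10.6]
grip_width: 0.0136
grasp_force: 30.0
```

View pics/s4.png

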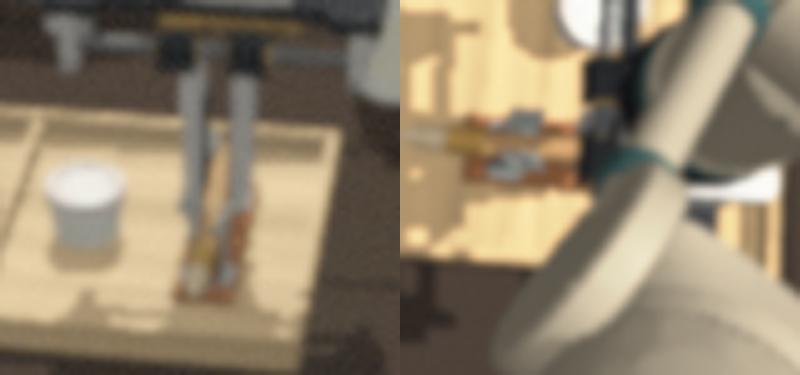

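```bash
P="python3 -m pendant"
$P '[{"gripper":0,"x":0,"y":0,"z":0.01,"spin":0},{"gripper":0,"x":0,"y":0,"z":0.01,"spin":0},{"gripper":0,"x":0,"y":0,"z":0.01,"spin":0}]'
$P '[{"gripper":0,"x":0,"y":0,"z":0.01,"spin":0},{"gripper":0,"x":0,"y":0,"z":0.01,"spin":0},{"gripper":0,"x":0,"y":0,"z":0.01,"spin":0}]'
```

```text
clock: 31.45
eef_pos: [0.517, -0.3075, 0.0429]
ee_rot: [0.002, 0.727, 0.687, 0.001]
force: [2.7, 3.1, 18.2]
grip_width: 0.0138
grasp_force: 30.0
clock: 31.75
eef_pos: [0.5171, -0.3075, 0.0428]
ee_rot: [0.003, 0.727, 0.687, 0.001]
force: [0.9, 4.1, 27.2]
grip_width: 0.0134
grasp_force: 30.0
```

```bash
P="python3 -m pendant"
$P '[{"gripper":0,"x":0,"y":0,"z":-0.025,"spin":0},{"gripper":0.4,"x":0,"y":0,"z":-0.025,"spin":0},{"gripper":0.4,"x":0,"y":0,"z":-0.025,"spin":0},{"gripper":0.4,"x":0,"y":0,"z":-0.025,"spin":0},{"gripper":0.4,"x":0,"y":0,"z":-0.025,"spin":0}]'
$P '[{"gripper":0.4,"x":0,"y":0,"z":-0.15,"spin":0},{"gripper":0.4,"x":0,"y":0,"z":-0.4,"spin":0},{"gripper":0.4,"x":0,"y":0,"z":-0.8,"spin":0},{"gripper":0.4,"x":0,"y":0,"z":-0.95,"spin":0},{"gripper":0.4,"x":0,"y":0,"z":-0.95,"spin":0}]'
$P '[{"gripper":0.4,"x":0.9,"y":0,"z":-0.3,"spin":0},{"gripper":0.4,"x":0.9,"y":0,"z":-0.3,"spin":0},{"gripper":0.4,"x":0.9,"y":0,"z":-0.3,"spin":0},{"gripper":0.4,"x":0.9,"y":0,"z":-0.3,"spin":0},{"gripper":0.4,"x":0.9,"y":0,"z":-0.3,"spin":0}]'
$P '[{"gripper":0.4,"x":0.9,"y":-0.5,"z":0,"spin":0},{"gripper":0.4,"x":0.9,"y":-0.5,"z":0,"spin":0},{"gripper":0.4,"x":0.9,"y":-0.5,"z":0,"spin":0},{"gripper":0.4,"x":0.9,"y":-0.5,"z":0,"spin":0},{"gripper":0.4,"x":0.9,"y":-0.5,"z":0,"spin":0}]'
python3 - <<'E'
from h import *
import pickle
D={n:snap(n) for n in('top','side')};pickle.dump(D,open('d1.pkl','wb'))
t=D['top']['frame'][:,:,::-1];cv2.imwrite('pics/e_top.png',cv2.resize(t[110:260,100:460],None,fx=2.2,fy=2.2,interpolation=2))
t=D['side']['frame'][:,:,::-1];a=cv2.resize(t[120:190,205:335],None,fx=3,fy=3,interpolation=2);b=cv2.resize(t[270:410,140:350],None,fx=1.9,fy=1.9,interpolation=2)
b=cv2.resize(b,(400,267));a=cv2.resize(a,(400,215));cv2.imwrite('pics/e_side.png',cv2.vconcat([a,b]))
E
```

```text
clock: 32.25
eef_pos: [0.5134, -0.3064, 0.0402]
ee_rot: [-0.002, 0.727, 0.687, -0.001]
force: [0.0, 0.7, 0.5]
grip_width: 0.0371
grasp_force: 0.0
clock: 32.75
eef_pos: [0.517, -0.3089, 0.1888]
ee_rot: [0.004, 0.727, 0.687, 0.0]
force: [0.4, 0.1, 0.3]
grip_width: 0.0375
grasp_force: 0.0
clock: 33.25
eef_pos: [0.522, -0.1717, 0.2278]
ee_rot: [-0.001, 0.726, 0.687, -0.001]
force: [0.3, -0.8, -0.4]
grip_width: 0.0375
grasp_force: 0.0
clock: 33.75
eef_pos: [0.4549, -0.0337, 0.228]
ee_rot: [-0.0, 0.727, 0.687, -0.001]
force: [-0.1, -0.5, -0.1]
grip_width: 0.0378
grasp_force: 0.0
```

View pics/e_top.png

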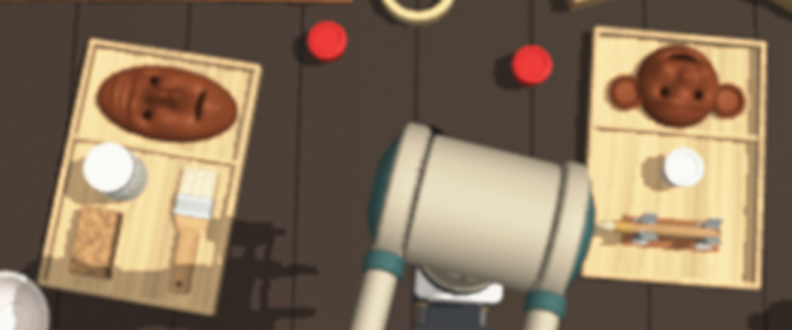

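View pics/e_side.png

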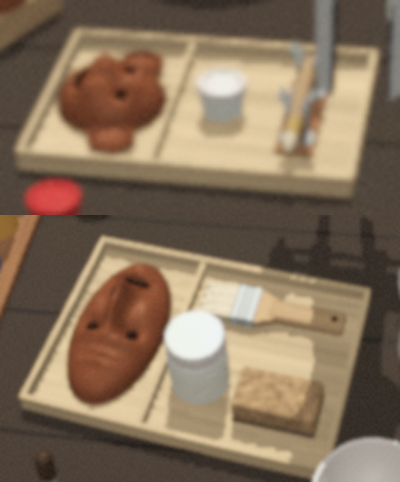

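Run:
```python
from h import *
import pickle
from plan import TR,tw
d=pickle.load(open('d1.pkl','rb'))['top']
def tf(p):
    v=p[:2]-TR[:2];c,s=np.cos(TR[2]),np.sin(TR[2]);return np.array([c*v[0]+s*v[1]+.092,-s*v[0]+c*v[1]])
a=tf(at(d,371.8,212.7,.038));e=tf(at(d,428.2,215.9,.038))
u=(a-e)/np.linalg.norm(a-e);print('tip',a,'end',e,'len',np.linalg.norm(a-e),'grip',e+.055*u,a-.095*u,'ang',np.arctan2(u[0],u[1]))
```

```text
tip [-0.00245199  0.09364276] end [-0.0001973  -0.05212707] len 0.14578726412187978 grip [-0.00104791  0.00286636] [-0.00098276 -0.00134588] ang -0.015466231917257434
```

Seated: about 1 mm sideways, about 3 mm lengthways, 0.015 rad. At seated height the force rose steeply, as against a rigid stop. Handing in.

```bash
python3 -c "
from bench import finish_job
print(finish_job())"
```

```text
the job is handed in; nothing more can be done
None
```

I made up both kits and handed the job in at about 34 s: the jar, block and flat brush are in the long-nosed mask's front bay, the pot is in the round mask's front bay, and the round brush is seated in its clips; the gourd and mug were never handled, and the verdict was not reported back.

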